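# Load the specimen and crank it in under the microscope

### The arm

A 6-joint arm with a two-finger parallel gripper is mounted at the origin on the work surface. World frame = base frame: x ahead of the robot, y to its left, z up, the work surface at z = 0. Lengths are in m, angles in rad, forces in N, time in s.
With the tool pointing down it reaches from about 0.35 to 0.775 m from the base axis. Payload 7.3 kg.
Tool frame: the origin (TCP) lies between the finger pads; the fingertips stand 14 mm ahead of it and the grasp point (between the pads) lies 5 mm behind it; z points along the fingers, y is the line along which they close (so a half turn about z gives the same grasp; the last joint's range is limited). The gripper opens to 92 mm and grips with 3 to 60 N. Pads are 19 mm wide; open, the fingers measure 130 mm over their backs; the gripper's body (75 mm by 190 mm) begins 47 mm behind the grasp point.
Start: joints at [-1.32, 0.342, 1.524, -0, 1.275, -0.146], TCP at [0.203, -0.484, 0.241] pointing down, gripper open.
Joint ranges: [-2.53, 2.53], [-0.77, 2.02], [0.04, 2.7], [-1, 4.14], [0.28, 2.66], [-3.11, 3.11]. Speed limits (rad/s): [2.57, 2.57, 3.14, 3.14, 3.14, 3.14].

### API

Orientations are given as [roll, pitch, yaw] about the fixed x, y, z axes, in that order (R = Rz(yaw) Ry(pitch) Rx(roll)).
In Python, from cell import robot, eyes gives the robot as it stands. The module is installed in compiled form; this text tells all that it offers.
- The arm moves only by the shell command python3 -m handwheel 'ROWS' [FORCE]. ROWS is JSON, one flat list of numbers, 5 for each row, row after row: the shift along the world's x, y, z in mm, then the turn about the world's z in rad, then the opening, from 0 (shut) to 1 (fully open). In form: [x, y, z, spin, jaw, x, y, z, spin, jaw, ...]. A call has 1 to 8 rows; each row shifts and turns the commanded pose from where the row before left it; what a row does not reach is not made up. A row lasts 1/10 s, in which the tool goes at most 50 mm and 8.59 degrees, less where a joint would pass 70% of its speed; a pose out of reach is approached as far as the arm can. A call with a gripper value outside its range is refused whole. The fingers move at their own pace and stop on an object; FORCE is the grip in N (left out, the last holds). Time passes only in rows, so rows that do not move let the fingers close. It gives the time, the measured TCP pose, the force, the opening and the grip force at its end, in the units of the state.
- robot.observe(): the state, without advancing time (a new reading comes with each control period).
- eyes.read_camera(name): name is "scene" or "top" or "wrist"; returns (picture, depth): 384x512x3 uint8, blue, green, red; 384x512 float32, m along the optical axis (not along the pixel's ray), 0 where there is no reading.
- eyes.calibration(name): a dict with "fx", "fy", "cx", "cy" (pixels), "dist_coeffs" ([k1, k2, p1, p2, k3] as OpenCV has them; the pictures are not rectified), "world_to_cam" (4x4, takes a point from world to camera coordinates). Camera axes: x right, y down, z forward; pixel columns grow to the right and rows downward; lengths in m; the calibration is good to about 2 mm. A picture is of the moment at which its call begins: read the wrist's pose just before it. calibration takes no time and is no camera call; for the wrist camera it gives the pose at the moment of the call.
- robot.hand_in(): hands the job in; it is judged then, once.
The state is a dict: "time": time; "qpos": joint angles; "qvel": joint speeds; "joint_efforts": joint torques, N m; "tool_pos": TCP position; "tool_rot": TCP orientation; "contact_force": force on the tool from outside, world axes, zero at the start; "torque": the same for the moment, N m; "opening": finger opening in m; "grip_force": force on a finger pad.
Only numpy, scipy, OpenCV 4.12 (cv2) and the standard library are available. Lean on these libraries where they do the work, as an engineer would, in place of code of your own. Each camera call takes 0.05 s, during which the arm holds its last target. There are 200 camera calls.

### The job

Gently set the specimen holder with the square foot flat in the shallow pocket of the microtome's carriage while the carriage is still wound out, and let go of it. Then wind the carriage in under the microscope with the hand crank, turning clockwise, a full turn and more, until you feel the crank come up against its stop, and leave it there. Move the carriage only by the crank, and leave the round holder and all the other things where they stand.

Things in the scene. Friction and masses are not known exactly. Their poses are not given: they have to be found in the camera images.
- machine: white bench microtome, fixed; place and yaw vary. Base spans x -140 to 110, y -200 to 230, z 0 to 45 mm about this origin; front faces -x, z up. At its right (x 10, y -120) a 170 mm square panel slopes 26 degrees (0.45 rad) down towards -x, upper edge 140 mm high; it carries the crank. The carriage runs on rails along y at x -10, from y 180 (wound out) to y 64 (wound in).
- objective (a point): middle of the underside of the black microscope objective (radius 30, machine x -5, y 64, z 195) over the carriage's inner end; axes as the machine's. Above it from z 240: arm 62 mm wide and head 70 x 80 mm up to z 330, with two eyepieces rising from the head towards -x up to z 365. The column, 45 x 75 mm, stands 80 mm behind it (+x).
- crank (a joint): turn of the hand crank, rad: grows as it is turned clockwise seen from above (looking onto the panel). It starts somewhere near 0 to 1.2 and meets a firm stop between one and one and a half turns further on. Stiff (about 5 N at the grip), it stays where it is left; every rad moves the carriage 13 mm inwards.
- crank_centre (a point): centre of the crank's wheel, on its axis and on its front face (wheel: grey disc, radius 70, 14 mm thick). Axes turn with the crank: z along the axis, out of the panel (26 degrees off vertical, leaning to the machine's -x), x from the axis towards the grip.
- crank_grip (a point): middle of the crank's flat black grip, 52 mm from the axis. Axes as crank_centre. The grip is a bar fixed on the wheel (does not spin), 34 mm along x (radial), 16 mm along y (tangential, the width to pinch), standing 58 mm along z from the wheel's face (29 mm either side of this point).
- pocket (a point): middle of the pocket floor on the steel carriage (90 x 90 mm); moves with the carriage; floor about 69 mm above the table. Axes parallel to the machine's. The pocket is 76 x 76 mm, its rim 9 mm high and 7 mm thick. It lies level.
- square_holder: the specimen holder to load: aluminium, square foot 64 x 64 x 12 mm, square neck 30 x 30 mm rising from z 12 to 62, small amber block 20 x 20 mm on top to z 72. Origin in the middle of its underside, z up, x and y along its sides. It and the round holder stand on the table, one left and one right of the machine, either way round. About 0.25 kg.
- round_holder: a similar aluminium holder, not wanted: round foot, radius 35, 12 mm thick, round neck of radius 16, 72 mm high. Origin in the middle of its underside. Leave it.
- bottle: amber bottle, radius 30, 150 mm high. Origin under its middle. Leave it.
- beaker: clear beaker, radius 34, 85 mm high. Origin under its middle. Leave it.
- jar: glass jar, radius 35, 80 mm high. Origin under its middle. Leave it.
- dish: closed flat dish, radius 45, 16 mm high. Origin under its middle. Leave it.
- slide_box: blue and white slide box, 90 (x) x 170 (y) x 34 mm. Origin under its middle. Leave it.
- knife_box: small box, 46 (x) x 91 (y) x 28 mm, lying on the machine's base in front of the crank. Origin under its middle. Leave it.
- brush: brush 170 mm long lying along its x. Leave it.
- carriage: the steel carriage, 90 x 90 mm, that holds the pocket; origin in the middle of its underside, 12 mm below the pocket floor.

How it is judged:
On the way, in this order (a step that is already met when the one before it is completed fails the run):
1. the square holder stands flat in the carriage's pocket, let go, while the carriage is still wound out (x of square_holder in the frame of pocket between -0.008 and 0.008 m and y of square_holder in the frame of pocket between -0.008 and 0.008 m and z of square_holder in the frame of pocket between -0.004 and 0.004 m and angle between square_holder's own z axis and vertical below 0.06 rad and contact force between the fingers and square_holder below 0.3 N and value of joint crank below 2 rad), for 0.2 s.
2. the crank has been wound clockwise up to its stop (value of joint crank above 8.8 rad), for 0.2 s.
At the end, for the whole second after the job is handed in: The crank is within 0.2 rad of its stop and still; the square holder stands upright, at rest and released in the pocket: within 8 mm of its middle in x and y, 4 mm of its floor in height, 0.06 rad of upright (x of square_holder in the frame of pocket between -0.008 and 0.008 m and y of square_holder in the frame of pocket between -0.008 and 0.008 m and z of square_holder in the frame of pocket between -0.004 and 0.004 m and angle between square_holder's own z axis and vertical below 0.06 rad and contact force between the fingers and square_holder below 0.3 N and value of joint crank above 8.8 rad and velocity of joint crank between -0.1 and 0.1 rad/s and linear speed of square_holder below 0.02 m/s); the robot touches nothing.
It fails at once if a bystander (round holder, bottle, beaker, jar, dish, slide box, knife box, brush) is moved more than 30 mm (distance of any of round_holder, bottle, beaker, jar, dish, slide_box, knife_box, brush from where it was at the start of the episode above 0.03 m).
It fails at once if the holder is dropped or rammed onto the carriage (over 60 N) (contact force between square_holder and carriage above 60 N).
It fails at once if the carriage is pushed by the fingers (over 20 N) instead of wound by the crank (contact force between the fingers and carriage above 20 N).
It also fails if it takes over 72 s, if anything falls off the work surface, if the arm or the gripper's body presses on something with over 40 N, if the wrist force passes 120 N, or if a joint passes its speed limit or range.

## Working session

There is one attempt and no reset: what is moved stays moved. The work goes in short steps, Python scripts to look and compute and a shell command to move; the robot and the scene stay as the last step left them, time stands still between calls to the robot, and variables do not carry over. Pictures are saved under pics/ and viewed, at most 10 in all, crops included, and the job is handed in when it is done.

```bash
mkdir -p pics; cat > h.py <<'E'
import numpy as np, cv2
from cell import robot, eyes
def shot(n):
    p,d=eyes.read_camera(n); return p,d,eyes.calibration(n)
def pts(d,c):
    K=np.array([[c['fx'],0,c['cx']],[0,c['fy'],c['cy']],[0,0,1]]);h,w=d.shape
    u,v=np.meshgrid(np.arange(w),np.arange(h))
    r=cv2.undistortPoints(np.stack([u,v],-1).reshape(-1,1,2).astype(np.float64),K,np.array(c['dist_coeffs'])).reshape(h,w,2)
    P=np.dstack([r[...,0]*d,r[...,1]*d,d]); T=np.linalg.inv(np.array(c['world_to_cam']))
    W=P@T[:3,:3].T+T[:3,3]; W[d<=0]=np.nan; return W
E
python3 - <<'E'
from h import *
for n in ['scene','top']:
    p,d,c=shot(n); cv2.imwrite(f'pics/{n}0.png',p); np.savez(f'{n}0.npz',p=p,W=pts(d,c)); print(n,(d>0).mean(),np.linalg.inv(np.array(c['world_to_cam'])).round(3).tolist())
print(robot.observe())
E
```

```text
scene 0.9956410725911459 [[0.677, 0.626, -0.386, 1.092], [0.736, -0.582, 0.347, -0.53], [-0.008, -0.519, -0.855, 1.479], [0.0, 0.0, 0.0, 1.0]]
top 0.9962005615234375 [[0.029, -0.994, 0.105, 0.35], [-1.0, -0.028, 0.003, 0.005], [0.0, -0.105, -0.994, 1.619], [0.0, 0.0, 0.0, 1.0]]
{'time': 0.1, 'qpos': array([-1.31998114e+00,  3.42641116e-01,  1.52492785e+00,  1.30712823e-05,
        1.27540348e+00, -1.45980350e-01]), 'qvel': array([-9.10213714e-04, -3.22315153e-04, -3.98966762e-03, -9.18134008e-04,
        1.38067776e-03,  9.91195683e-05]), 'joint_efforts': array([ 1.39038126e-03, -4.32003307e+01, -2.44694817e+01,  7.19160866e-02,
        5.26016636e-02, -4.74628132e-05]), 'tool_pos': array([ 0.20284035, -0.48385496,  0.24011842]), 'tool_rot': array([-3.14022936e+00, -2.13074610e-04,  3.96791577e-01]), 'contact_force': array([ 0.51883856, -0.41023743, -0.30367494]), 'torque': array([ 0.01837102, -0.02712318,  0.03700962]), 'grip_force': 0.0, 'opening': 0.09188279796791285}
```

View pics/scene0.png

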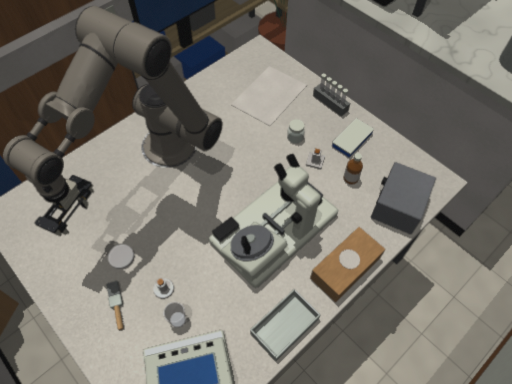

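View pics/top0.png

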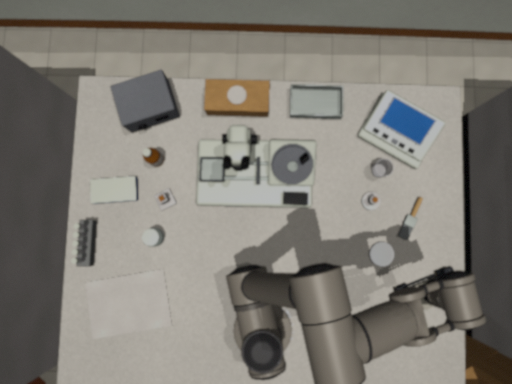

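The top view shows the square holder at (166,199), the round one at (371,200), the carriage pocket at (212,168), the wheel at (292,164) and its grip at about (305,158). Next I measure these.

```bash
python3 - <<'E'
from h import *
f=np.load('top0.npz');W=f['W'];p=f['p']
def sel(u0,u1,v0,v1,z0,z1):
    w=W[v0:v1,u0:u1].reshape(-1,3); return w[(w[:,2]>z0)&(w[:,2]<z1)]
def rect(n,w):
    print(n,len(w),w.mean(0).round(4),cv2.minAreaRect((w[:,:2]*1000).astype(np.float32)))
print('table',np.nanmedian(W[250:260,180:200,2]))
rect('foot',sel(150,182,185,215,.006,.02)); rect('top',sel(150,182,185,215,.055,.09)); 
rect('neckall',sel(150,182,185,215,.006,.09))
rect('base',sel(185,325,130,220,.035,.055))
rect('pocket+rim',sel(190,228,150,190,.062,.085)); rect('floor',sel(190,228,150,190,.064,.074)); rect('rim',sel(190,228,150,190,.0745,.085))
w=sel(265,325,135,195,.06,.25); 
print('z',np.percentile(w[:,2],[1,10,50,90,99]))
# zoomed crop
cr=cv2.resize(p[120:220,140:330],None,fx=4,fy=4,interpolation=cv2.INTER_CUBIC);cv2.imwrite('pics/topc.png',cr)
g=W[135:195,265:325]; 
for v in range(140,190,4): print(v,[int(1000*z) if z==z else -1 for z in W[v,266:324:3,2]])
print(W[158,305],W[164,292])
E
```

```text
table 0.0014327395061343173
foot 261 [0.4698 0.3745 0.0116] ((468.6339416503906, 379.30035400390625), (111.48954010009766, 117.95661163330078), 3.0186657905578613)
top 75 [0.4713 0.3786 0.0674] ((471.4803771972656, 379.26300048828125), (30.585060119628906, 30.649890899658203), 31.962072372436523)
neckall 368 [0.4701 0.3752 0.0248] ((468.6339416503906, 379.30035400390625), (111.48954010009766, 117.95661163330078), 3.0186657905578613)
base 3545 [0.543  0.0868 0.046 ] ((577.1942749023438, 45.7137451171875), (247.24581909179688, 429.3766174316406), 0.4156538248062134)
pocket+rim 598 [0.5817 0.2019 0.0728] ((582.7826538085938, 196.13821411132812), (102.16967010498047, 91.58445739746094), 88.39420318603516)
floor 367 [0.5822 0.2007 0.0701] ((582.4554443359375, 200.75619506835938), (92.634033203125, 87.26332092285156), 2.6198086738586426)
rim 197 [0.5811 0.2047 0.0785] ((582.0987548828125, 200.1608123779297), (91.61676025390625, 89.27629089355469), 1.2823370695114136)
z [0.06328158 0.07500567 0.12155892 0.14175523 0.18872977]
140 [46, 41, 133, 133, 128, 135, 133, 131, 131, 135, 131, 130, 13
[... 532 characters left out ...]
1, 89, 103, 116, 121, 121, 124, 123, 127, 125, 135, 123, 118, 123, 120, 120, 101, 0, 0, 2]
168 [51, 95, 95, 111, 122, 113, 123, 116, 120, 123, 126, 127, 122, 121, 115, 111, 92, 2, -2, -1]
172 [45, 89, 85, 111, 106, 106, 110, 115, 104, 109, 106, 111, 110, 105, 117, 89, 83, 3, -7, -1]
176 [52, 71, 84, 76, 106, 104, 107, 105, 104, 104, 104, 100, 110, 106, 103, 86, 76, 0, 7, 1]
180 [47, 64, 73, 76, 72, 100, 95, 94, 90, 96, 98, 99, 93, 75, 75, 73, 71, -4, 0, 4]
184 [44, 47, 63, 68, 67, 57, 66, 69, 61, 63, 67, 66, 58, 72, 69, 69, 1, -4, 0, 7]
188 [42, 48, 45, 43, 46, 46, 48, 46, 49, 49, 45, 40, 44, 48, 49, 44, -7, 1, 1, 1]
[ 0.60904893 -0.12647188  0.19215661] [ 0.59676416 -0.08659159  0.13539768]
```

View pics/topc.png

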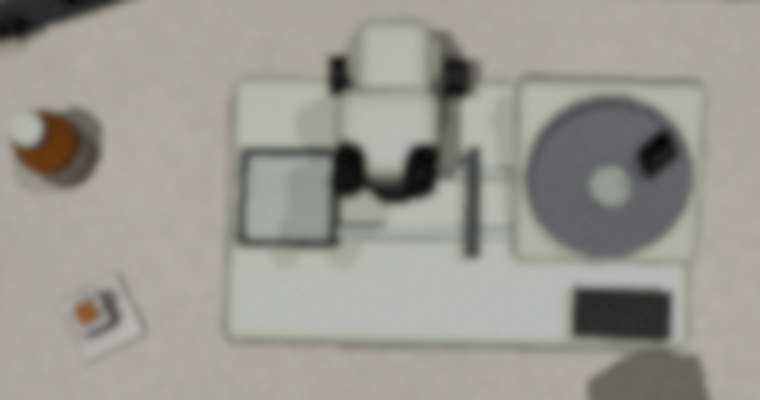

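The holder stands clear of its neighbours and the machine's yaw is about zero. I move over to the holder for a close look.

```bash
python3 -m handwheel '[16,40,10,0.06,1,16,40,10,0.06,1,16,40,10,0.06,1,16,40,10,0.06,1,16,40,10,0.06,1,16,40,10,0.06,1,16,40,10,0.06,1,16,40,10,0.06,1]' 20; python3 -m handwheel '[16,40,0,0.06,1,16,40,0,0.06,1,16,40,0,0.06,1,16,40,0,0.06,1,8,46,0,0.06,1,8,46,0,0.06,1,8,46,0,0.06,1,8,46,0,0.06,1]'; python3 -m handwheel '[8,46,0,0.06,1,8,46,0,0.06,1,8,46,0,0.04,1,8,40,0,0,1,0,20,0,0,1,0,0,0,0,1]'
python3 - <<'E'
from h import *
print(robot.observe()['qpos'].round(3)); p,d,c=shot('wrist');W=pts(d,c);np.savez('w0.npz',p=p,W=W);cv2.imwrite('pics/w0.png',p);print(np.linalg.inv(np.array(c['world_to_cam'])).round(3).tolist())
E
```

```text
time: 0.9
tool_pos: [0.331, -0.1625, 0.321]
tool_rot: [3.142, -0.0, 0.879]
contact_force: [0.9, 0.1, 0.5]
opening: 0.0917
grip_force: 0.0
time: 1.7
tool_pos: [0.4267, 0.1818, 0.3205]
tool_rot: [-3.141, 0.0, 1.36]
contact_force: [0.2, -0.5, 0.0]
opening: 0.0914
grip_force: 0.0
time: 2.3
tool_pos: [0.4583, 0.3801, 0.3192]
tool_rot: [-3.14, 0.001, 1.52]
contact_force: [-0.2, -0.3, -0.4]
opening: 0.0917
grip_force: 0.0
[5.630e-01 4.350e-01 1.169e+00 1.000e-03 1.540e+00 6.140e-01]
[[0.999, -0.049, -0.016, 0.464], [-0.052, -0.952, -0.303, 0.461], [-0.001, 0.303, -0.953, 0.464], [0.0, 0.0, 0.0, 1.0]]
```

View pics/w0.png

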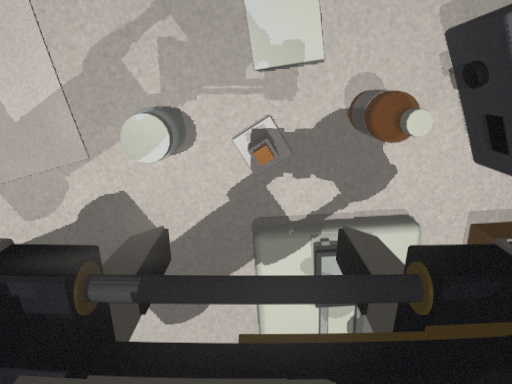

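The wrist view shows the holder's amber top at (263,155) and its foot turned about 30° around (262,145). The jar (150,137) and bottle (390,115) are clear of it. I measure its pose precisely.

```bash
python3 - <<'E'
from h import *
f=np.load('w0.npz');W=f['W'];p=f['p'];w=W[95:190,215:310];q=p[95:190,215:310].astype(int)
def rect(n,m):
    k=w[m]; r=cv2.minAreaRect((k[:,:2]*1000).astype(np.float32)); print(n,len(k),np.median(k,0).round(4),k[:,:2].mean(0).round(4),[np.round(x,1) for x in r])
z=w[...,2]
def clean(m):
    m=cv2.morphologyEx(m.astype(np.uint8),cv2.MORPH_OPEN,np.ones((3,3)));n,l,s,_=cv2.connectedComponentsWithStats(m); return l==1+s[1:,4].argmax()
rect('foot+',clean((z>.007)&(z<.09))); rect('top',clean((z>.05)&(z<.09)))
hsv=cv2.cvtColor(p,cv2.COLOR_BGR2HSV)[95:190,215:310]
rect('amber',clean((hsv[...,0]<20)&(hsv[...,1]>140)&(z>.04)))
rect('zneck',clean((z>.025)&(z<.09)))
# pocket in this picture
w=W[235:345,255:415];z=w[...,2]
for v in (255,275,300): print([(int(a*1000)) for a in W[v,250:420:8,2]])
print(W[220,255:415:80].round(3))
E
```

```text
foot+ 1974 [0.4712 0.3853 0.0135] [0.4715 0.3836] [array([471.7, 379.2]), array([63. , 64.8]), np.float64(29.3)]
top 558 [0.4714 0.3818 0.064 ] [0.4715 0.3814] [array([471.6, 379.4]), array([29.1, 30.3]), np.float64(29.1)]
amber 217 [0.4717 0.3794 0.073 ] [0.4717 0.3793] [array([471.7, 379.2]), array([18.3, 18.6]), np.float64(28.5)]
zneck 634 [0.4712 0.3833 0.0635] [0.4712 0.3826] [array([471.5, 379.4]), array([29.1, 30.4]), np.float64(29.1)]
[1, 43, 45, 45, 46, 46, 46, 46, 65, 78, 78, 310, 323, 335, 337, 337, 337, 338, 337, 44, 378, 382]
[383, 383, 384, 383, 384, 382, 384, 383, 385, 384, 384, 384, 385, 384, 384, 384, 384, 385, 384, 385, 384, 385]
[389, 390, 389, 389, 389, 389, 389, 389, 389, 389, 388, 389, 389, 389, 389, 389, 388, 389, 388, 389, 389, 388]
[[0.456 0.261 0.   ]
 [0.581 0.255 0.001]]
```

```bash
python3 -m handwheel '[5,-1,-20,0.14,1,5,0,-30,0.14,1,3,0,-30,0.14,1,0,0,-30,0.14,1,0,0,-40,0,1,0,0,-30,0,1,0,0,0,0,1,0,0,0,0,1]'
python3 - <<'E'
from h import *
o=robot.observe();print(o['tool_pos'],o['tool_rot'])
p,d,c=shot('wrist')
# distance of fit: amber centre
W=pts(d,c);hsv=cv2.cvtColor(p,cv2.COLOR_BGR2HSV);m=(hsv[...,0]<20)&(hsv[...,1]>140)&(W[...,2]>.055)&(W[...,2]<.085)&(abs(W[...,0]-.47)<.03)&(abs(W[...,1]-.38)<.04)
k=W[m];print(len(k),cv2.minAreaRect((k[:,:2]*1000).astype(np.float32)))
E
```

```text
time: 3.15
tool_pos: [0.4724, 0.3759, 0.1416]
tool_rot: [3.141, 0.0, 2.076]
contact_force: [0.4, -0.2, 1.0]
opening: 0.0919
grip_force: 0.0
[0.47237598 0.37592541 0.1416345 ] [3.14141671e+00 2.30083341e-04 2.07567742e+00]
692 ((472.445068359375, 382.0091247558594), (19.545928955078125, 19.810636520385742), 29.87442398071289)
```

```bash
python3 -m handwheel '[0,4,-30,0,1,0,0,-30,0,1,0,0,-25,0,1,0,0,-20,0,1,0,0,0,0,1,0,0,0,0,0.2,0,0,0,0,0.2,0,0,0,0,0.2]' 20; python3 -m handwheel '[0,0,0,0,0.2,0,0,0,0,0.2]'; python3 - <<'E'
from h import *
f=np.load('top0.npz');W=f['W'];p=f['p']
# machine yaw: base front edge & grid of points z~45
from numpy.linalg import svd
def line(k): c=k.mean(0);v=svd(k-c)[2][0];return c,np.arctan2(v[1],v[0])
m=((W[...,2]>.03)).astype(np.uint8);
# front edge: per column lowest-x base point
e=[];
for u in range(205,312,2):
    col=W[120:225,u];k=col[(col[:,2]>.035)&(col[:,2]<.055)]
    if len(k): e.append(k[k[:,0].argmin(),:2])
e=np.array(e);med=np.median(e[:,0]);e=e[abs(e[:,0]-med)<.008];print('front',line(e),len(e))
h=cv2.cvtColor(p,cv2.COLOR_BGR2GRAY)
# wheel plane & circle by colour
b=p.astype(int);hsv=cv2.cvtColor(p,cv2.COLOR_BGR2HSV)
print(p[170,280],p[164,292],p[140,285],p[158,305])
g=h[130:200,265:325]; mk=((g>60)&(g<130)).astype(np.uint8); mk=cv2.morphologyEx(mk,cv2.MORPH_OPEN,np.ones((5,5)));n,l,s,_=cv2.connectedComponentsWithStats(mk);print(s)
i=1+s[1:,4].argmax();cs=cv2.findContours((l==i).astype(np.uint8),cv2.RETR_EXTERNAL,cv2.CHAIN_APPROX_NONE)[0]
hull=cv2.convexHull(max(cs,key=len));print(cv2.fitEllipse(hull),cv2.minAreaRect(hull))
k=W[130:200,265:325][l==i];k=k[~np.isnan(k[:,0])];A=np.c_[k[:,:2],np.ones(len(k))]
for _ in range(4):
    x=np.linalg.lstsq(A,k[:,2],rcond=None)[0];r=abs(A@x-k[:,2]);j=r<.01;A=A[j];k=k[j]
print('plane',x,np.degrees(np.arctan(np.hypot(x[0],x[1]))),np.arctan2(x[1],x[0]),len(k))
q=(W[130:200,265:325]);t=q[q[...,2]>.165];print('griptop',t.round(3).tolist())
E
```

```text
time: 4.0
tool_pos: [0.4729, 0.3813, 0.0376]
tool_rot: [3.138, -0.0, 2.077]
contact_force: [-0.0, 1.5, 0.5]
opening: 0.0725
grip_force: 0.0
time: 4.2
tool_pos: [0.4721, 0.3809, 0.0364]
tool_rot: [3.141, -0.0, 2.077]
contact_force: [0.8, -0.6, -0.4]
opening: 0.0561
grip_force: 0.0
front (array([0.45597576, 0.02948077]), np.float64(-1.5593584321216367)) 54
[102 101  99] [147 154 149] [138 148 147] [29 30 30]
[[   0    0   60   70 3042]
 [   6   14   42   41 1158]]
((26.591964721679688, 33.73873519897461), (40.34131622314453, 41.480594635009766), 62.59304428100586) ((25.9766845703125, 33.88859558105469), (39.94976806640625, 40.237693786621094), 59.74356460571289)
plane [ 0.47228343 -0.00084252 -0.16046566] 25.280624698465303 -0.001783937174432756 988
griptop [[0.631, -0.132, 0.168], [0.631, -0.135, 0.168], [0.627, -0.128, 0.17], [0.625, -0.131, 0.178], [0.625, -0.134, 0.182], [0.627, -0.138, 0.171], [0.621, -0.127, 0.182], [0.62, -0.13, 0.189], [0.62, -0.133, 0.188], [0.621, -0.137, 0.187], [0.62, -0.122, 0.169], [0.619, -0.124, 0.177], [0.617, -0.127, 0.185], [0.616, -0.13, 0.191], [0.
[... 523 characters left out ...]
06, -0.117, 0.187], [0.606, -0.12, 0.186], [0.606, -0.123, 0.19], [0.605, -0.126, 0.194], [0.607, -0.131, 0.184], [0.606, -0.133, 0.191], [0.607, -0.137, 0.187], [0.604, -0.111, 0.18], [0.603, -0.113, 0.188], [0.602, -0.117, 0.19], [0.602, -0.12, 0.192], [0.602, -0.123, 0.193], [0.603, -0.127, 0.187], [0.602, -0.13, 0.192], [0.603, -0.134, 0.187], [0.6, -0.111, 0.181], [0.599, -0.113, 0.188], [0.599, -0.117, 0.189], [0.599, -0.12, 0.187], [0.6, -0.124, 0.183], [0.6, -0.127, 0.187], [0.6, -0.131, 0.187], [0.596, -0.114, 0.188], [0.597, -0.117, 0.184], [0.597, -0.121, 0.184], [0.596, -0.124, 0.187], [0.597, -0.127, 0.185], [0.593, -0.118, 0.182], [0.593, -0.121, 0.186], [0.594, -0.124, 0.182]]
```

```bash
python3 -m handwheel '[0,0,0,0,0.2,0,0,0,0,0.2,0,0,0,0,0.2,0,0,0,0,0.2]'; python3 -m handwheel '[0,0,0,0,0.2,0,0,15,0,0.2,0,0,25,0,0.2,0,0,30,0,0.2,0,0,30,0,0.2,0,0,30,0,0.2]'
```

```text
time: 4.6
tool_pos: [0.4717, 0.3807, 0.0357]
tool_rot: [-3.141, 0.0, 2.077]
contact_force: [-0.9, -0.1, 1.7]
opening: 0.0295
grip_force: 20.0
time: 5.2
tool_pos: [0.4715, 0.3805, 0.1661]
tool_rot: [-3.14, 0.0, 2.077]
contact_force: [-0.1, 1.0, -3.2]
opening: 0.0299
grip_force: 20.0
```

```bash
python3 - <<'E'
from h import *
p=np.load('top0.npz')['p'];c=eyes.calibration('top')
K=np.array([[c['fx'],0,c['cx']],[0,c['fy'],c['cy']],[0,0,1]]);T=np.linalg.inv(np.array(c['world_to_cam']))
def ray(uv,z):
    r=cv2.undistortPoints(np.float64(uv).reshape(-1,1,2),K,np.array(c['dist_coeffs'])).reshape(-1,2);dv=np.c_[r,np.ones(len(r))]@T[:3,:3].T;o=T[:3,3];return (o+dv*((z-o[2])/dv[:,2])[:,None])[:,:2]
g=cv2.cvtColor(p,cv2.COLOR_BGR2GRAY);m=(g<95).astype(np.uint8);m[:,:190]=0;m[:,226:]=0;m[:150]=0;m[190:]=0
n,l,s,_=cv2.connectedComponentsWithStats(m);i=1+s[1:,4].argmax();print(s[i]);v,u=np.nonzero(l==i)
w=ray(np.c_[u,v],.078);r=cv2.minAreaRect((w*1000).astype(np.float32));print(r)
# per-side middle lines
c0=np.array([.582,.2]);d=w-c0
for a,b in ((0,1),(1,0)):
    for sg in(-1,1):
        k=d[(sg*d[:,a]>.03)&(abs(d[:,b])<.03)];print(a,sg,len(k),(np.mean(k[:,a])+c0[a]).round(4),np.polyfit(k[:,b],k[:,a],1)[0].round(3))
print('wheel',ray([[291.4,163.8]],.121))
E
python3 -m handwheel '[10,-18,4,-0.125,0.2,20,-34,0,-0.125,0.2,22,-38,0,-0.125,0.2,22,-38,0,-0.125,0.2,20,-32,0,0,0.2,0,0,0,0,0.2,0,0,0,0,0.2]'
python3 - <<'E'
from h import *
p,d,c=shot('wrist');cv2.imwrite('pics/w1.png',p);np.savez('w1.npz',p=p,W=pts(d,c));o=robot.observe();print(o['tool_pos'],o['qpos'])
E
```

```text
[218 156   8  25  70]
((584.3870849609375, 165.4037322998047), (88.03765106201172, 25.496597290039062), 2.205091953277588)
time: 5.9
tool_pos: [0.5659, 0.2199, 0.1689]
tool_rot: [-3.14, 0.0, 1.575]
contact_force: [0.6, -0.4, -1.7]
opening: 0.0296
grip_force: 20.0
[0.56543932 0.22078935 0.16905827] [2.45861917e-01 5.52267212e-01 1.38878297e+00 4.44622252e-04
 1.20198507e+00 2.40247139e-01]
  return _methods._mean(a, axis=axis, dtype=dtype,
  ret = ret.dtype.type(ret / rcount)
Traceback (most recent call last):
TypeError: expected non-empty vector for x
```

View pics/w1.png

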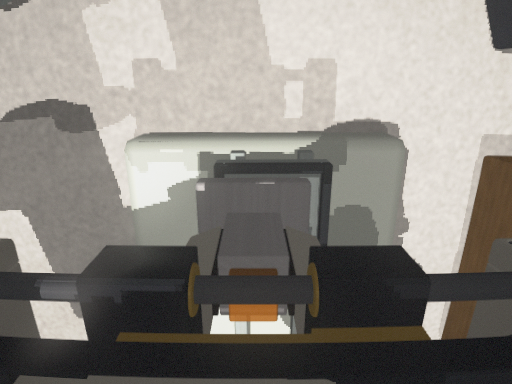

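The wrist view shows the rim's +y edge at row 160, with its sides at columns 217 and 329. The held foot spans columns 198–310 with its far edge at row 180. I measure the offset between them from this picture.

```bash
python3 - <<'E'
from h import *
f=np.load('w1.npz');W=f['W']
w=W[140:250,150:350].reshape(-1,3)
t=w[(w[:,2]>.072)&(w[:,2]<.084)]; print('rim',len(t),np.percentile(t,[0.5,1,50,99,99.5],axis=0).round(4).tolist())
a=t[t[:,1]>np.percentile(t[:,1],99)-.004];print('y edge x-range',a[:,0].min(),a[:,0].max())
b=t[t[:,0]>np.percentile(t[:,0],99)-.004]; 
fo=w[(w[:,2]>.135)&(w[:,2]<.155)&(abs(w[:,0]-.566)<.06)];print('foot',len(fo),np.percentile(fo,[0.5,1,50,99,99.5],axis=0).round(4).tolist())
for u in range(220,330,12):
    k=W[150:180,u];k=k[(k[:,2]>.07)&(k[:,2]<.086)];print(u,k[:,0].mean().round(4),k[:,1].max().round(4) if len(k) else None,k[:,1].min().round(4))
for u in range(202,310,15):
    k=W[165:200,u];k=k[(k[:,2]>.135)&(k[:,2]<.155)];print('f',u,k[:,0].mean().round(4),k[:,1].max().round(4))
E
```

```text
rim 2009 [[0.5372, 0.181, 0.0722], [0.5375, 0.1825, 0.0724], [0.6066, 0.242, 0.0786], [0.6258, 0.2475, 0.0803], [0.6261, 0.2476, 0.0805]]
y edge x-range 0.5364121781664022 0.6256652678992124
foot 5161 [[0.5347, 0.2245, 0.1368], [0.535, 0.2254, 0.1374], [0.566, 0.243, 0.1459], [0.5969, 0.2537, 0.1537], [0.5972, 0.2537, 0.1544]]
220 0.541 0.2469 0.2373
232 0.55 0.2468 0.2353
244 0.5591 0.2469 0.237
256 0.5682 0.2471 0.2369
268 0.5773 0.2473 0.2364
280 0.5864 0.2472 0.2355
292 0.5954 0.2473 0.2366
304 0.6044 0.2473 0.2413
316 0.6136 0.2476 0.2374
328 0.6228 0.2477 0.2366
f 202 0.5379 0.2534
f 217 0.5461 0.2537
f 232 0.5544 0.2538
f 247 0.5627 0.2538
f 262 0.5709 0.2536
f 277 0.5792 0.2536
f 292 0.5874 0.2538
f 307 0.5957 0.2537
```

```bash
python3 -m handwheel '[8,-10,0,0.009,0.2,7.5,-9.3,0,0,0.2,0,0,-20,0,0.2,0,0,-20,0,0.2,0,0,-4,0,0.2,0,0,0,0,0.2]'
python3 - <<'E'
from h import *
p,d,c=shot('wrist');W=pts(d,c);o=robot.observe();print(o['tool_pos'],o['tool_rot'])
w=W[140:260,150:350].reshape(-1,3)
t=w[(w[:,2]>.074)&(w[:,2]<.084)]; print('rim',len(t),np.percentile(t,[0.5,1,50,99,99.5],axis=0).round(4).tolist())
fo=w[(w[:,2]>.092)&(w[:,2]<.11)];print('foot',len(fo),np.percentile(fo,[0.5,1,50,99,99.5],axis=0).round(4).tolist())
E
```

```text
time: 6.55
tool_pos: [0.5813, 0.2013, 0.1252]
tool_rot: [-3.14, 0.0, 1.586]
contact_force: [-0.1, -0.4, -3.4]
opening: 0.0299
grip_force: 20.0
[0.58182328 0.20152228 0.12617907] [3.14104459e+00 7.46149259e-06 1.58612951e+00]
rim 3718 [[0.5378, 0.1877, 0.0741], [0.5379, 0.1892, 0.0743], [0.5816, 0.2393, 0.0794], [0.6268, 0.2467, 0.0809], [0.627, 0.2467, 0.0811]]
foot 5071 [[0.5509, 0.2052, 0.094], [0.5513, 0.206, 0.0944], [0.5822, 0.2239, 0.103], [0.6132, 0.2345, 0.1088], [0.6135, 0.2346, 0.1095]]
```

```bash
python3 -m handwheel '[0,-0.5,-8,0,0.2,0,0,-6,0,0.2,0,0,-3,0,0.2,0,0,-1,0,0.2,0,0,-1,0,0.2,0,0,0,0,0.2]'; python3 -m handwheel '[0,0,-1,0,0.2,0,0,0,0,0.2]'
```

```text
time: 7.2
tool_pos: [0.5815, 0.201, 0.1068]
tool_rot: [3.141, -0.0, 1.586]
contact_force: [-0.3, 0.3, -3.9]
opening: 0.0299
grip_force: 20.0
time: 7.4
tool_pos: [0.5814, 0.201, 0.1058]
tool_rot: [3.141, -0.0, 1.586]
contact_force: [0.4, -0.9, -3.0]
opening: 0.0299
grip_force: 20.0
```

```bash
python3 -m handwheel '[0,0,-1,0,0.2,0,0,0,0,0.2]'; python3 -m handwheel '[0,0,-1,0,0.2,0,0,0,0,0.2]'
```

```text
time: 7.6
tool_pos: [0.5814, 0.201, 0.1047]
tool_rot: [3.141, 0.0, 1.586]
contact_force: [-0.5, -0.1, -3.4]
opening: 0.0298
grip_force: 20.0
time: 7.8
tool_pos: [0.5815, 0.201, 0.1046]
tool_rot: [3.141, -0.0, 1.586]
contact_force: [-2.0, -0.0, 5.1]
opening: 0.03
grip_force: 20.0
```

The force reading shows the holder has seated. I release it, lift off and leave by the front.

```bash
python3 -m handwheel '[0,0,1,0,0.3,0,0,0,0,0.45,0,0,0,0,0.6,0,0,0,0,0.6,0,0,0,0,0.6,0,0,0,0,0.6]'; python3 -m handwheel '[0,0,15,0,0.6,0,0,30,0,0.6,0,0,40,0,0.6,0,0,30,0,0.6,-20,0,0,0,0.6,-40,0,0,0,0.6,-45,0,0,0,0.6,-45,-10,0,0,0.6]'; python3 -m handwheel '[-30,-30,10,0.09,0.6,-10,-45,10,0.09,0.6,0,-48,10,0.09,0.6,0,-48,10,0.09,0.6,0,-48,10,0.09,0.6,0,-40,0,0.09,0.6,0,0,0,0.09,0.6,0,0,0,0.09,0.6]'
python3 - <<'E'
from h import *
o=robot.observe();print(o['qpos'].round(3))
p,d,c=shot('wrist');W=pts(d,c);np.savez('w2.npz',p=p,W=W)
q,d2,c2=shot('top');np.savez('t2.npz',p=q,W=pts(d2,c2))
cv2.imwrite('pics/w2.png',np.vstack([p[:,:],]));cv2.imwrite('pics/t2.png',np.hstack([cv2.resize(q[120:220,185:330],None,fx=2.5,fy=2.5),cv2.resize(p,(333,250))]))
E
```

```text
time: 8.4
tool_pos: [0.5815, 0.201, 0.1047]
tool_rot: [3.141, -0.0, 1.586]
contact_force: [-0.4, 0.4, 0.5]
opening: 0.0547
grip_force: 0.0
time: 9.2
tool_pos: [0.4298, 0.1913, 0.2196]
tool_rot: [3.141, -0.0, 1.586]
contact_force: [-0.0, 0.0, 0.1]
opening: 0.055
grip_force: 0.0
time: 10.0
tool_pos: [0.3913, -0.0695, 0.2699]
tool_rot: [3.141, 0.0, 2.306]
contact_force: [0.5, 0.3, 0.6]
opening: 0.0552
grip_force: 0.0
[-0.369  0.078  1.784  0.     1.279 -1.105]
```

View pics/t2.png

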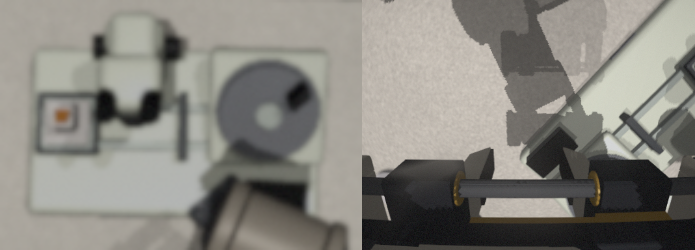

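The holder sits in the pocket (68,118 in the crop) and the grip is at (298,95). I hover over the crank to refine its position.

```bash
python3 -m handwheel '[15,-15,22,0,0.6,35,-10,22,0,0.6,40,-10,22,0,0.6,40,-10,22,0,0.6,35,-10,22,0,0.6,10,0,0,0,0.6,0,0,0,0,0.6]'
python3 - <<'E'
from h import *
o=robot.observe();print(o['qpos'].round(3))
p,d,c=shot('wrist');W=pts(d,c);np.savez('w3.npz',p=p,W=W);cv2.imwrite('pics/w3.png',p)
E
```

```text
time: 10.8
tool_pos: [0.5677, -0.1228, 0.3789]
tool_rot: [-3.142, -0.001, 2.305]
contact_force: [-0.4, 0.5, -0.1]
opening: 0.0551
grip_force: 0.0
[-0.345  0.392  1.077  0.     1.673 -1.079]
```

View pics/w3.png

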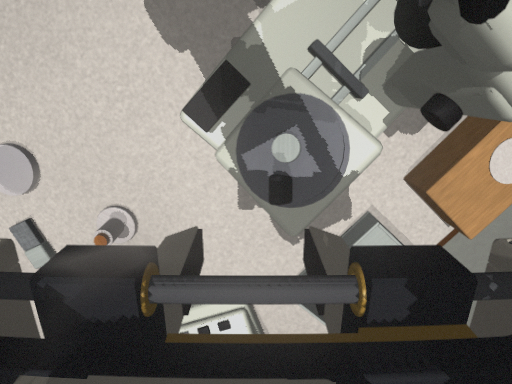

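The wheel is fully visible around (294,150), with its hub at (285,148) and the grip at (280,188). I fit the plane, circle and grip from this picture.

```bash
python3 - <<'E'
from h import *
from scipy.optimize import least_squares
f=np.load('w3.npz');W=f['W'];p=f['p']
a=np.radians(26);yw=.011
R=np.array([[np.cos(yw),-np.sin(yw),0],[np.sin(yw),np.cos(yw),0],[0,0,1]])
n=R@[-np.sin(a),0,np.cos(a)];u=R@[np.cos(a),0,np.sin(a)];y=R@[0,1,0]
g=W[85:225,225:365];P=g.reshape(-1,3);hh=P@n;ok=~np.isnan(hh)
hist,e=np.histogram(hh[ok],np.arange(-.4,0,.002)) if np.nanmedian(hh)<0 else np.histogram(hh[ok],np.arange(-.3,.1,.002))
i=hist.argsort()[::-1][:6];print([(e[j].round(3),int(hist[j])) for j in i])
h0=np.nanmedian(W[110:125,300:320].reshape(-1,3)@n);print('h0',h0)
wl=P[ok&(abs(hh-h0)<.004)];A=np.c_[wl-wl.mean(0)];nn=np.linalg.svd(A)[2][2];nn*=np.sign(nn[2]);print('normal',nn,n)
uv=np.c_[wl@u,wl@y]
hull=cv2.convexHull((uv*1000).astype(np.float32)).reshape(-1,2)
print(cv2.minEnclosingCircle((uv*1000).astype(np.float32)))
s=least_squares(lambda x:np.hypot(hull[:,0]-x[0],hull[:,1]-x[1])-70,hull.mean(0),loss='soft_l1');c=s.x;print('c',c,np.abs(s.fun).max())
C=u*c[0]/1e3+y*c[1]/1e3+n*h0;print('C',C)
gp=P[ok&(hh>h0+.03)&(hh<h0+.07)];gu=np.c_[gp@u,gp@y]*1e3-c;gh=(gp@n-h0)*1e3
k=np.hypot(*gu.T)<80;gu=gu[k];gh=gh[k];print(len(gu),gh.max())
t=gu[gh>52];r=cv2.minAreaRect(t.astype(np.float32));print('grip top',r,np.degrees(np.arctan2(r[0][1],r[0][0])),np.hypot(*r[0]))
bar=W[40:100,305:375];print('bar z',np.nanmax(bar[...,2]),W[70,340])
hd=W[0:90,400:512].reshape(-1,3);hd=hd[hd[:,2]>.2];print('head min y',hd[:,1].min(),hd.min(0),hd[hd[:,2]>.24].min(0))
E
```

```text
[(np.float64(-0.152), 5237), (np.float64(-0.154), 2702), (np.float64(-0.176), 1640), (np.float64(-0.174), 1374), (np.float64(-0.178), 475), (np.float64(-0.144), 459)]
h0 -0.15157322768114173
normal [-0.43633754 -0.00677755  0.89975753] [-0.43834463 -0.00482199  0.89879405]
((560.99169921875, -94.68956756591797), 94.07164001464844)
c [584.71889846 -94.44078827] 47.796023113121464
C [ 0.59299021 -0.08792335  0.12009078]
535 59.48909151885589
grip top ((37.980621337890625, -37.521175384521484), (14.707293510437012, 33.21847915649414), 44.36323547363281) -44.6513461895986 53.388820922064326
bar z 0.11414167695135174 [0.58246017 0.03273261 0.07520946]
head min y 0.05368961593081946 [0.55853135 0.05368962 0.20010944] [0.56236178 0.05368962 0.24001063]
```

```bash
cat > way.py <<'E'
import sys
from h import *
# usage: way.py phi_start step n [h]; prints world shifts (mm) and spin from the pose now to the grip path
a=np.radians(26);yw=.011
R=np.array([[np.cos(yw),-np.sin(yw),0],[np.sin(yw),np.cos(yw),0],[0,0,1]])
n=R@[-np.sin(a),0,np.cos(a)];u=R@[np.cos(a),0,np.sin(a)];y=R@[0,1,0];C=np.array([.594,-.0885,.1205])
def pose(f,h=.042,r=.052):
    t=-np.sin(f)*u+np.cos(f)*y
    return C+r*(np.cos(f)*u+np.sin(f)*y)+h*n, np.arctan2(t[1],t[0])+np.pi/2
f,s,N=float(sys.argv[1]),float(sys.argv[2]),int(sys.argv[3]);o=robot.observe()
P,ps=o['tool_pos'],o['tool_rot'][2]
b=pose(f+s*N)[0];tot=np.zeros(4)
for i in range(1,N+1):
    Q,q=pose(f+s*i); dq=(q-ps+np.pi/2)%np.pi-np.pi/2
    row=np.r_[(Q-P)*1e3,dq].round([1,1,1,3][0]) if 0 else np.r_[np.round((Q-P)*1e3,1),np.round(dq,2)]
    print(row.tolist()); P=Q;ps=q
d=o['tool_pos']-C;hz=d@n;print('now phi',np.arctan2(d@y,d@u).round(3),'r',np.hypot(d@u,d@y).round(4),'h',hz.round(4),'psi',o['tool_rot'][2].round(3),'F',o['contact_force'].round(1),'t',o['time'].round(2),'q6',o['qpos'][5].round(2),o['tool_pos'].round(4))
E
python3 way.py -0.78 0 1
```

```text
[42.6, -2.4, -204.3, 0.12]Traceback (most recent call last):
  File "way.py", line 17, in <module>
    d=o['tool_pos']-C;hz=d@n;print('now phi',np.arctan2(d@y,d@u).round(3),'r',np.hypot(d@u,d@y).round(4),'h',hz.round(4),'psi',o['tool_rot'][2].round(3),'F',o['contact_force'].round(1),'t',o['time'].round(2),'q6',o['qpos'][5].round(2),o['tool_pos'].round(4))
                                                                                                                                                                                             ^^^^^^^^^^^^^^^
AttributeError: 'float' object has no attribute 'round'
```

```bash
sed -i "s/o\['time'\].round(2)/round(o['time'],2)/" way.py; python3 -m handwheel '[14,-1,-45,0.06,0.6,14,-1,-45,0.06,0.6,14.6,-0.4,-45,0,0.6,0,0,-25,0,0.6,0,0,-20,0,0.6,0,0,-14,0,0.6,0,0,-10,0,0.6,0,0,0,0,0.6]'; python3 -m handwheel '[0,0,0,0,0.4,0,0,0,0,0.4,0,0,0,0,0.4]'; python3 way.py -0.78 -0.13 8
```

```text
time: 11.65
tool_pos: [0.6077, -0.1249, 0.1746]
tool_rot: [-3.141, -0.003, 2.425]
contact_force: [0.2, -0.2, 0.5]
opening: 0.0548
grip_force: 0.0
time: 11.95
tool_pos: [0.6093, -0.1255, 0.1767]
tool_rot: [3.141, 0.002, 2.426]
contact_force: [0.4, -0.4, 0.5]
opening: 0.0379
grip_force: 0.0
[-4.6, -3.9, -4.5, -0.13]
[-5.0, -3.8, -2.5, -0.13]
[-5.4, -3.1, -2.6, -0.14]
[-5.7, -2.3, -2.8, -0.14]
[-5.9, -1.4, -2.9, -0.14]
[-6.0, -0.6, -3.0, -0.14]
[-6.1, 0.3, -3.0, -0.14]
[-6.0, 1.2, -2.9, -0.14]
now phi -0.774 r 0.0532 h 0.044 psi 2.426 F [ 0.4 -0.4  0.5] t 11.95 q6 -1.18 [ 0.6093 -0.1255  0.1767]
```

```bash
python3 -m handwheel '[-4.6,-3.9,-4,-0.13,0.4,-5,-3.8,-2.5,-0.13,0.4,-5.4,-3.1,-2.6,-0.14,0.4,-5.7,-2.3,-2.8,-0.14,0.4,-5.9,-1.4,-2.9,-0.14,0.4,-6,-0.6,-3,-0.14,0.4,-6.1,0.3,-3,-0.14,0.4,-6,1.2,-2.9,-0.14,0.4]'; python3 way.py -1.82 -0.13 8
```

```text
time: 12.75
tool_pos: [0.5659, -0.1387, 0.1532]
tool_rot: [3.137, -0.001, 1.32]
contact_force: [4.8, 2.6, 0.3]
opening: 0.0372
grip_force: 2.1
[-7.1, 1.5, -3.4, -0.16]
[-5.5, 2.8, -2.7, -0.14]
[-5.1, 3.6, -2.5, -0.14]
[-4.7, 4.3, -2.3, -0.13]
[-4.1, 5.0, -2.0, -0.13]
[-3.5, 5.5, -1.7, -0.12]
[-2.9, 6.0, -1.4, -0.12]
[-2.1, 6.3, -1.0, -0.12]
now phi -1.796 r 0.0512 h 0.042 psi 1.32 F [4.8 2.6 0.3] t 12.75 q6 -0.12 [ 0.5659 -0.1387  0.1532]
```

```bash
python3 -m handwheel '[-6.5,1.7,-3.2,-0.14,0.4,-5.5,2.8,-2.7,-0.14,0.4,-5.1,3.6,-2.5,-0.14,0.4,-4.7,4.3,-2.3,-0.14,0.4,-4.1,5,-2,-0.13,0.4,-3.5,5.5,-1.7,-0.12,0.4,-2.9,6,-1.4,-0.12,0.4,-2.1,6.3,-1,-0.12,0.4]'; python3 way.py -2.86 -0.13 3
```

```text
time: 13.55
tool_pos: [0.531, -0.1048, 0.136]
tool_rot: [3.138, -0.003, 0.271]
contact_force: [3.2, -2.7, -1.7]
opening: 0.0367
grip_force: 2.1
[-1.6, 7.7, -0.3, -0.12]
[-0.6, 6.7, -0.3, -0.12]
[0.2, 6.8, 0.1, -0.12]
now phi -2.839 r 0.0523 h 0.0416 psi 0.271 F [ 3.2 -2.7 -1.7] t 13.55 q6 0.96 [ 0.531  -0.1048  0.136 ]
```

```bash
python3 -m handwheel '[-1.6,7.7,-0.3,-0.12,0.4,-0.6,6.7,-0.3,-0.12,0.4,0,-7,0,0,0.6,0,0,0,0,0.6,0,0,0,0,0.6,0,0,15,0,0.6,0,0,20,0,0.6,0,0,20,0.14,0.6]'; python3 -m handwheel '[0,0,0,0.145,0.6,0,0,0,0.145,0.6,0,0,0,0.145,0.6,0,0,0,0.145,0.6,0,0,0,0.145,0.6,0,0,0,0.145,0.6,0,0,0,0.145,0.6,0,0,0,0.145,0.6]';python3 -m handwheel '[0,0,0,0.145,0.6,0,0,0,0.145,0.6,0,0,0,0.145,0.6,0,0,0,0.145,0.6,0,0,0,0.145,0.6,0,0,0,0.145,0.6,0,0,0,0.145,0.6,0,0,0,0.145,0.6]';python3 -m handwheel '[0,0,0,0.145,0.6,0,0,0,0.145,0.6,0,0,0,0.145,0.6,0,0,0,0.145,0.6,0,0,0,0.1,0.6,0,0,0,0,0.6]'; python3 way.py -2.95 0 1
python3 - <<'E'
from h import *
p,d,c=shot('top'); q,_,_=shot('scene')
cv2.imwrite('pics/t4.png',np.hstack([cv2.resize(p[120:220,185:330],None,fx=2.5,fy=2.5),cv2.resize(q[140:300,190:360],(266,250))]))
E
```

```text
time: 14.35
tool_pos: [0.5276, -0.0966, 0.1902]
tool_rot: [-3.141, 0.001, 0.179]
contact_force: [-0.0, -0.2, 0.1]
opening: 0.0553
grip_force: 0.0
time: 15.15
tool_pos: [0.5277, -0.0966, 0.1897]
tool_rot: [3.141, -0.0, 1.343]
contact_force: [-0.9, 0.2, 0.6]
opening: 0.0555
grip_force: 0.0
time: 15.95
tool_pos: [0.5277, -0.0966, 0.1897]
tool_rot: [3.141, -0.0, 2.503]
contact_force: [0.6, -0.1, 0.1]
opening: 0.0551
grip_force: 0.0
time: 16.55
tool_pos: [0.5277, -0.0966, 0.1897]
tool_rot: [3.141, 0.0, -3.105]
contact_force: [-0.1, -0.1, 0.9]
opening: 0.0551
grip_force: 0.0
[2.1, -2.5, -53.8, 0.15]
now phi -2.896 r 0.0302 h 0.0913 psi -3.105 F [-0.1 -0.1  0.9] t 16.55 q6 -1.93 [ 0.5277 -0.0966  0.1897]
```

View pics/t4.png

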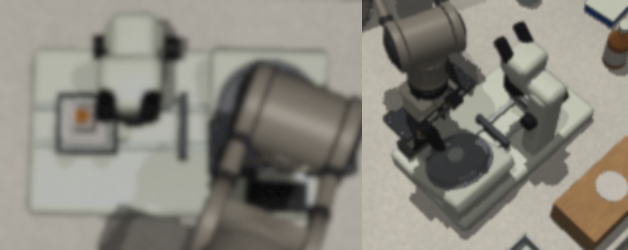

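The carriage has moved in about 28 mm (pocket now at (87,122)) and the holder is still seated. I regrasp the crank.

```bash
python3 -m handwheel '[2,-2,-18,0,0.6,0,0,-18,0,0.6,0,0,-18,0,0.6,0,0,0,0,0.5,0,0,0,0,0.4,0,0,0,0,0.4]'; python3 way.py -2.95 -0.13 8
```

```text
time: 17.25
tool_pos: [0.5304, -0.0986, 0.1367]
tool_rot: [-3.141, 0.002, -3.108]
contact_force: [0.1, -0.3, -0.2]
opening: 0.0379
grip_force: 0.0
[-1.4, 6.2, -1.2, 0.03]
[-0.1, 6.8, 0.0, -0.12]
[0.7, 6.7, 0.4, -0.12]
[1.5, 6.5, 0.8, -0.12]
[2.3, 6.3, 1.1, -0.12]
[3.0, 5.9, 1.5, -0.12]
[3.6, 5.4, 1.8, -0.13]
[4.2, 4.8, 2.1, -0.13]
now phi -2.956 r 0.0511 h 0.0425 psi -3.108 F [ 0.1 -0.3 -0.2] t 17.25 q6 -1.93 [ 0.5304 -0.0986  0.1367]
```

```bash
python3 -m handwheel '[-1.4,6.2,-1.2,0,0.4,-0.1,6.8,0,-0.09,0.4,0.7,6.7,0.4,-0.12,0.4,1.5,6.5,0.8,-0.12,0.4,2.3,6.3,1.1,-0.12,0.4,3,5.9,1.5,-0.12,0.4,3.6,5.4,1.8,-0.13,0.4,4.2,4.8,2.1,-0.13,0.4]'; python3 way.py -3.99 -0.13 8
```

```text
time: 18.05
tool_pos: [0.543, -0.0501, 0.1423]
tool_rot: [-3.14, 0.0, 2.341]
contact_force: [-1.4, -3.9, -2.3]
opening: 0.0368
grip_force: 2.3
[6.0, 4.2, 3.2, -0.12]
[5.2, 3.5, 2.6, -0.14]
[5.6, 2.7, 2.7, -0.14]
[5.8, 1.8, 2.9, -0.14]
[6.0, 1.0, 2.9, -0.14]
[6.1, 0.1, 3.0, -0.14]
[6.0, -0.8, 2.9, -0.14]
[5.9, -1.6, 2.9, -0.14]
now phi 2.315 r 0.053 h 0.0418 psi 2.341 F [-1.4 -3.9 -2.3] t 18.05 q6 -1.0 [ 0.543  -0.0501  0.1423]
```

```bash
python3 -m handwheel '[5.5,4.2,2.9,-0.12,0.4,5.2,3.5,2.6,-0.14,0.4,5.6,2.7,2.7,-0.14,0.4,5.8,1.8,2.9,-0.14,0.4,6,1,2.9,-0.14,0.4,6.1,0.1,3,-0.14,0.4,6,-0.8,2.9,-0.14,0.4,5.9,-1.6,2.9,-0.14,0.4]'; python3 way.py -5.03 -0.13 8
```

```text
time: 18.85
tool_pos: [0.5881, -0.0391, 0.1655]
tool_rot: [-3.139, 0.002, 1.24]
contact_force: [-7.4, -2.9, 2.4]
opening: 0.0371
grip_force: 3.2
[7.2, -2.5, 2.6, -0.15]
[5.3, -3.3, 2.6, -0.14]
[4.9, -4.0, 2.4, -0.13]
[4.4, -4.7, 2.1, -0.13]
[3.8, -5.3, 1.8, -0.13]
[3.2, -5.8, 1.5, -0.12]
[2.5, -6.2, 1.2, -0.12]
[1.7, -6.5, 0.8, -0.12]
now phi 1.278 r 0.0516 h 0.0428 psi 1.24 F [-7.4 -2.9  2.4] t 18.85 q6 0.14 [ 0.5881 -0.0391  0.1655]
```

```bash
python3 -m handwheel '[6.6,-2.4,2.6,-0.14,0.4,5.3,-3.3,2.6,-0.14,0.4,4.9,-4,2.4,-0.13,0.4,4.4,-4.7,2.1,-0.13,0.4,3.8,-5.3,1.8,-0.13,0.4,3.2,-5.8,1.5,-0.12,0.4,2.5,-6.2,1.2,-0.12,0.4,1.7,-6.5,0.8,-0.12,0.4]'; python3 way.py -6.07 -0.13 8
```

```text
time: 19.65
tool_pos: [0.6217, -0.0756, 0.1809]
tool_rot: [-3.14, -0.0, 0.211]
contact_force: [-2.1, 3.9, 3.7]
opening: 0.0366
grip_force: 2.4
[0.5, -8.3, 0.0, -0.13]
[0.2, -6.8, 0.1, -0.12]
[-0.6, -6.7, -0.3, -0.12]
[-1.4, -6.6, -0.7, -0.12]
[-2.1, -6.3, -1.1, -0.12]
[-2.9, -6.0, -1.4, -0.12]
[-3.5, -5.5, -1.7, -0.13]
[-4.1, -4.9, -2.0, -0.13]
now phi 0.24 r 0.053 h 0.0421 psi 0.211 F [-2.1  3.9  3.7] t 19.65 q6 1.11 [ 0.6217 -0.0756  0.1809]
```

```bash
python3 -m handwheel '[0.8,-7.5,0.2,-0.12,0.4,0.2,-6.8,0.1,-0.12,0.4,-0.6,-6.7,-0.3,-0.12,0.4,-1.4,-6.6,-0.7,-0.12,0.4,-2.1,-6.3,-1.1,-0.12,0.4,-2.9,-6,-1.4,-0.12,0.4,-3.5,-5.5,-1.7,-0.13,0.4,-4.1,-4.9,-2,-0.13,0.4]'; python3 way.py -7.11 -0.13 6
```

```text
time: 20.45
tool_pos: [0.6091, -0.126, 0.1746]
tool_rot: [-3.139, -0.001, -0.769]
contact_force: [1.4, 4.3, 4.2]
opening: 0.0368
grip_force: 2.5
[-6.1, -4.9, -3.2, -0.13]
[-5.1, -3.6, -2.5, -0.14]
[-5.5, -2.8, -2.7, -0.14]
[-5.8, -2.0, -2.8, -0.14]
[-6.0, -1.1, -2.9, -0.14]
[-6.1, -0.3, -3.0, -0.14]
now phi -0.795 r 0.0528 h 0.0421 psi -0.769 F [1.4 4.3 4.2] t 20.45 q6 2.01 [ 0.6091 -0.126   0.1746]
```

```bash
python3 -m handwheel '[-5.6,-4.4,-2.8,-0.13,0.4,-5.1,-3.6,-2.5,-0.14,0.4,-5.5,-2.8,-2.7,-0.14,0.4,-5.8,-2,-2.8,-0.14,0.4,-6,-1.1,-2.9,-0.14,0.4]'; python3 way.py -7.76 -0.13 2
```

```text
time: 20.95
tool_pos: [0.5814, -0.14, 0.1605]
tool_rot: [-3.138, 0.001, -1.46]
contact_force: [4.1, 3.9, 1.1]
opening: 0.0367
grip_force: 2.2
[-7.0, -0.7, -3.1, -0.14]
[-6.0, 0.6, -2.9, -0.14]
now phi -1.459 r 0.0517 h 0.0417 psi -1.46 F [4.1 3.9 1.1] t 20.95 q6 2.66 [ 0.5814 -0.14    0.1605]
```

```bash
python3 -m handwheel '[6,1,3,0,0.6,0,0,0,0,0.6,0,0,0,0,0.6,0,0,15,0,0.6,0,0,20,0,0.6,0,0,20,0.14,0.6,0,0,0,0.145,0.6,0,0,0,0.145,0.6]'; python3 -m handwheel '[0,0,0,0.145,0.6,0,0,0,0.145,0.6,0,0,0,0.145,0.6,0,0,0,0.145,0.6,0,0,0,0.145,0.6,0,0,0,0.145,0.6,0,0,0,0.145,0.6,0,0,0,0.145,0.6]';python3 -m handwheel '[0,0,0,0.145,0.6,0,0,0,0.145,0.6,0,0,0,0.145,0.6,0,0,0,0.145,0.6,0,0,0,0.145,0.6,0,0,0,0.145,0.6,0,0,0,0.145,0.6,0,0,0,0.145,0.6]';python3 -m handwheel '[0,0,0,0.145,0.6,0,0,0,0.145,0.6,0,0,0,0.1,0.6,0,0,0,0,0.6]'; python3 way.py -7.6 0 1
```

```text
time: 21.75
tool_pos: [0.5868, -0.1405, 0.2182]
tool_rot: [-3.141, -0.001, -1.016]
contact_force: [-0.2, -0.3, -0.1]
opening: 0.0552
grip_force: 0.0
time: 22.55
tool_pos: [0.5865, -0.1404, 0.2173]
tool_rot: [3.141, 0.0, 0.144]
contact_force: [-0.3, -0.7, 0.1]
opening: 0.055
grip_force: 0.0
time: 23.35
tool_pos: [0.5865, -0.1404, 0.2173]
tool_rot: [-3.142, 0.0, 1.304]
contact_force: [-0.0, 0.4, 0.2]
opening: 0.0551
grip_force: 0.0
time: 23.75
tool_pos: [0.5865, -0.1404, 0.2173]
tool_rot: [-3.141, 0.0, 1.688]
contact_force: [0.8, -0.1, -0.5]
opening: 0.0551
grip_force: 0.0
[1.4, 1.5, -53.3, 0.17]
now phi -0.974 r 0.0626 h 0.0906 psi 1.688 F [ 0.8 -0.1 -0.5] t 23.75 q6 -0.48 [ 0.5865 -0.1404  0.2173]
```

```bash
python3 -m handwheel '[1.4,1.5,-18,0,0.6,0,0,-18,0,0.6,0,0,-17,0,0.6,0,0,0,0,0.5,0,0,0,0,0.4,0,0,0,0,0.4]'; python3 way.py -7.6 -0.13 8
```

```text
time: 24.35
tool_pos: [0.5884, -0.139, 0.1655]
tool_rot: [3.14, 0.001, 1.685]
contact_force: [-1.3, 0.2, -0.8]
opening: 0.0381
grip_force: 0.8
[-6.4, -1.2, -4.4, 0.03]
[-6.1, -0.5, -3.0, -0.14]
[-6.1, 0.4, -3.0, -0.14]
[-6.0, 1.3, -2.9, -0.14]
[-5.8, 2.1, -2.8, -0.14]
[-5.5, 2.9, -2.7, -0.14]
[-5.1, 3.7, -2.5, -0.13]
[-4.6, 4.4, -2.2, -0.13]
now phi -1.297 r 0.0524 h 0.0431 psi 1.685 F [-1.3  0.2 -0.8] t 24.35 q6 -0.47 [ 0.5884 -0.139   0.1655]
```

```bash
python3 -m handwheel '[-6,-1,-4,0,0.4,-6.1,-0.5,-3,-0.11,0.4,-6.1,0.4,-3,-0.14,0.4,-6,1.3,-2.9,-0.14,0.4,-5.8,2.1,-2.8,-0.14,0.4]'; python3 -m handwheel '[-5.5,2.9,-2.7,-0.14,0.4,-5.1,3.7,-2.5,-0.13,0.4,-4.6,4.4,-2.2,-0.13,0.4]'; python3 way.py -8.64 -0.06 8
```

```text
time: 24.85
tool_pos: [0.5591, -0.1365, 0.1498]
tool_rot: [3.136, -0.001, 1.15]
contact_force: [4.8, 1.0, 1.0]
opening: 0.0365
grip_force: 2.0
time: 25.15
tool_pos: [0.544, -0.1261, 0.1423]
tool_rot: [3.137, -0.003, 0.75]
contact_force: [4.8, -1.2, -0.2]
opening: 0.0367
grip_force: 2.0
[-3.0, 2.5, -1.2, -0.07]
[-1.8, 2.4, -0.9, -0.06]
[-1.7, 2.5, -0.8, -0.06]
[-1.6, 2.6, -0.7, -0.06]
[-1.4, 2.7, -0.7, -0.06]
[-1.3, 2.8, -0.6, -0.06]
[-1.1, 2.9, -0.5, -0.06]
[-1.0, 2.9, -0.4, -0.06]
now phi -2.339 r 0.0515 h 0.0417 psi 0.75 F [ 4.8 -1.2 -0.2] t 25.15 q6 0.46 [ 0.544  -0.1261  0.1423]
```

Nearing the expected stop, so I use small steps now.

```bash
python3 -m handwheel '[-2.6,2.5,-1.2,-0.07,0.4,-1.8,2.4,-0.9,-0.06,0.4,-1.7,2.5,-0.8,-0.06,0.4,-1.6,2.6,-0.7,-0.06,0.4]'; python3 -m handwheel '[-1.4,2.7,-0.7,-0.06,0.4,-1.3,2.8,-0.6,-0.06,0.4]';  python3 -m handwheel '[-1.1,2.9,-0.5,-0.06,0.4,-1,2.9,-0.4,-0.06,0.4]'; python3 way.py -9.12 -0.06 8
```

```text
time: 25.55
tool_pos: [0.5361, -0.1164, 0.1386]
tool_rot: [3.137, -0.003, 0.503]
contact_force: [3.4, -3.0, -1.2]
opening: 0.0369
grip_force: 1.8
time: 25.75
tool_pos: [0.5333, -0.111, 0.1372]
tool_rot: [3.138, -0.003, 0.383]
contact_force: [3.0, -3.2, -1.2]
opening: 0.037
grip_force: 1.9
time: 25.95
tool_pos: [0.531, -0.1052, 0.1362]
tool_rot: [3.138, -0.003, 0.263]
contact_force: [2.4, -4.5, -1.6]
opening: 0.0369
grip_force: 1.9
[-0.6, 3.4, -0.1, -0.03]
[-0.6, 3.0, -0.3, -0.05]
[-0.5, 3.1, -0.2, -0.05]
[-0.3, 3.1, -0.1, -0.05]
[-0.1, 3.1, -0.0, -0.05]
[0.0, 3.1, 0.0, -0.05]
[0.2, 3.1, 0.1, -0.05]
[0.4, 3.1, 0.2, -0.05]
now phi -2.831 r 0.0524 h 0.0418 psi 0.263 F [ 2.4 -4.5 -1.6] t 25.95 q6 0.97 [ 0.531  -0.1052  0.1362]
```

```bash
python3 -m handwheel '[-0.6,3.1,-0.3,-0.05,0.4,-0.6,3,-0.3,-0.05,0.4]'; python3 -m handwheel '[-0.5,3.1,-0.2,-0.05,0.4]'; python3 -m handwheel '[-0.3,3.1,-0.1,-0.05,0.4]'; python3 -m handwheel '[-0.1,3.1,0,-0.05,0.4]'; python3 way.py -9.42 -0.06 8
```

```text
time: 26.15
tool_pos: [0.532, -0.1034, 0.1361]
tool_rot: [3.129, -0.007, 0.165]
contact_force: [9.3, -28.7, -10.5]
opening: 0.0368
grip_force: 14.7
time: 26.25
tool_pos: [0.5328, -0.1032, 0.1361]
tool_rot: [3.124, -0.01, 0.115]
contact_force: [14.1, -39.2, -16.1]
opening: 0.0373
grip_force: 19.7
time: 26.35
tool_pos: [0.5335, -0.1015, 0.1361]
tool_rot: [3.123, -0.013, 0.065]
contact_force: [16.7, -39.7, -18.5]
opening: 0.0414
grip_force: 19.9
time: 26.45
tool_pos: [0.5344, -0.0989, 0.1362]
tool_rot: [3.123, -0.016, 0.015]
contact_force: [20.1, -39.9, -20.4]
opening: 0.0466
grip_force: 20.3
[-5.5, 12.5, -0.7, -0.05]
[0.2, 3.1, 0.1, -0.05]
[0.4, 3.1, 0.2, -0.05]
[0.5, 3.1, 0.3, -0.05]
[0.7, 3.0, 0.4, -0.05]
[0.9, 3.0, 0.4, -0.06]
[1.0, 2.9, 0.5, -0.06]
[1.2, 2.8, 0.6, -0.06]
now phi -2.937 r 0.0478 h 0.0403 psi 0.015 F [ 20.1 -39.9 -20.4] t 26.45 q6 1.25 [ 0.5344 -0.0989  0.1362]
```

The stop is reached: the force rose from 5 to 40 N. I back off without touching the grip, open and lift away.

```bash
python3 -m handwheel '[0,-8,0,0.05,0.5,0,-8,0,0.05,0.6,0,0,0,0,0.6,0,0,0,0,0.6]'; python3 -m handwheel '[0,0,15,0,0.6,0,0,20,0,0.6,0,0,25,0,0.6,-20,-5,20,0,0.6,-40,-10,10,0,0.6,-45,-10,0,0,0.6,-45,-10,0,0,0.6,0,0,0,0,0.6]'
python3 - <<'E'
from h import *
o=robot.observe();print(o['tool_pos'],o['contact_force'])
p,d,c=shot('top');W=pts(d,c);q,_,_=shot('scene')
w=W[145:190,190:260].reshape(-1,3);w=w[(w[:,2]>.072)&(w[:,2]<.084)];print('rim',len(w),np.percentile(w,[2,98],axis=0).round(3))
cv2.imwrite('pics/t9.png',np.hstack([cv2.resize(p[120:220,185:330],None,fx=2.5,fy=2.5),cv2.resize(q[140:300,190:360],(266,250))]))
E
```

```text
time: 26.85
tool_pos: [0.5278, -0.1048, 0.1348]
tool_rot: [3.141, -0.0, 0.114]
contact_force: [-0.2, -0.1, 0.0]
opening: 0.0546
grip_force: 0.0
time: 27.65
tool_pos: [0.3735, -0.1389, 0.2244]
tool_rot: [-3.141, 0.003, 0.113]
contact_force: [-0.4, 0.6, 0.7]
opening: 0.055
grip_force: 0.0
[ 0.37346904 -0.13892864  0.22442212] [-0.3563439   0.57198623  0.7023734 ]
rim 297 [[0.538 0.028 0.073]
 [0.629 0.137 0.084]]
```

View pics/t9.png

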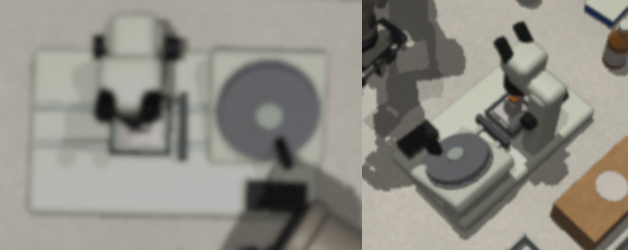

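The carriage sits under the objective with the holder upright, the crank is at its stop, and the arm is clear. I hand the job in.

```bash
python3 -c "
from cell import robot
print(robot.hand_in())"
```

```text
the job is handed in; nothing more can be done
None
```

The job is handed in: the square holder stands released in the pocket, the carriage is wound in under the microscope with the crank against its stop, and the arm is clear; the hand-in call returned no verdict.

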